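# Store a vial under the push-push hood

### The arm

A 6-joint arm with a two-finger parallel gripper is mounted at the origin on a cart in front of the work surface, level with it; the furniture and walls round the work are solid. World frame = base frame: x ahead of the robot, y to its left, z up, the work surface at z = 0. Lengths are in mm, angles in degrees, forces in N, time in s.
With the tool pointing down it reaches from about 325 to 775 mm from the base axis. Payload 9.3 kg.
Tool frame: the origin (TCP) lies at the very end of the fingers, on their centre line; the grasp point (between the pads) lies 19 mm behind it; z points along the fingers, y is the line along which they close (so a half turn about z gives the same grasp; the last joint's range is limited). The gripper opens to 85 mm and grips with 20 to 120 N. Pads are 22 mm wide; open, the fingers measure 114 mm over their backs; the gripper's body (76 mm by 85 mm) begins 54 mm behind the grasp point. The pads swing forward as they close: fully open they stand 13 mm farther back than shut.
Start: joints at [-72.8, 14.817, 1.232, 76.415, 0, 81.257], TCP at [240.61, -494.574, 231.279] pointing down, gripper open.
Joint ranges: [-174.27, 174.27], [-52.1, 104.24], [-59.71, 78.15], [-110.17, 111.67], [-87.03, 83.33], [-180, 180]. Speed limits (degrees/s): [127.2, 127.2, 159.86, 180, 180, 180].

### API

Orientations are given as [roll, pitch, yaw] about the fixed x, y, z axes, in that order (R = Rz(yaw) Ry(pitch) Rx(roll)).
In Python, from station import ctrl gives the robot as it stands.
- The arm moves only by the shell command python3 -m pendant 'ROWS' [FORCE]. ROWS is JSON, a list of rows, each a list of 7 numbers: the shift along the tool's x, y, z in units of 0.02 m (1.0 is 0.02 m), then the turn, a rotation vector about the tool's x, y, z in units of 0.12 rad (1.0 is 0.12 rad), then the closure, from -1 (fully open) to 1 (shut). A call has 1 to 5 rows; each row shifts and turns the commanded pose from where the row before left it, along the tool's axes as they then stand; what a row does not reach is not made up. A row lasts 1/12 s, in which the tool goes at most 41.7 mm and 7.16 degrees, less where a joint would pass 70% of its speed; a pose out of reach is approached as far as the arm can. A call with a number of a shift or a turn outside -1 to 1 is refused whole. A call with a gripper value outside its range is refused whole. The fingers move at their own pace and stop on an object; FORCE is the grip in N (left out, the last holds). Time passes only in rows, so rows that do not move let the fingers close. It gives the time, the measured TCP pose, the force, the opening and the grip force at its end, in the units of the state.
- ctrl.read_state(): the state, without advancing time (a new reading comes with each control period).
- ctrl.snapshot(name): name is "side" or "top"; returns a dict with "img" (480x640x3 uint8, red, green, blue), "fx", "fy", "cx", "cy" (pixels), "k1" (the pictures are not rectified: a ray, as slopes to the right and down, at radius r is drawn at 1 + k1 r^2 times it, then the intrinsics apply), "R" (3x3) and "t" (3): a world point X has camera coordinates R X + t. Camera axes: x right, y down, z forward; pixel columns grow to the right and rows downward; lengths in mm; the calibration is good to about 2 mm. A picture is of the moment at which its call begins. There is no depth.
- ctrl.job_done(): hands the job in; it is judged then, once.
The state is a dict: "time": time; "qpos": joint angles; "qd": joint speeds; "effort": joint torques, N m; "tcp_pos": TCP position; "tcp_rot": TCP orientation; "ft_force": force on the tool from outside, world axes, zero at the start; "moment": the same for the moment, N m; "finger_gap": finger opening in mm; "finger_force": force on a finger pad.
Only numpy, scipy, OpenCV 4.12 (cv2) and the standard library are available. Lean on these libraries where they do the work, as an engineer would, in place of code of your own. Each camera call takes 0.05 s, during which the arm holds its last target. There are 200 camera calls.

### The job

Press the front of the storage case's clear hood once so that its push-push catch lets go and the hood springs open, stand the red-capped vial fully down in the middle hole, then swing the hood shut and press it again until the catch holds it. Press gently, feeling for the firm end of the travel, and leave the white-capped and blue-capped vials where they stand.

Things in the scene. Friction and masses are not known exactly. Their poses are not given: they have to be found in the camera images.
- case: Storage case, fixed: white block 150 (x) x 120 (y) x 50 mm high under a clear hood. Origin: centre of its underside, on the table; x to its back (hinge side), y to its left, z up. A blue patch 36 x 50 mm, flush on the hood's flat top, marks where to press: with the hood latched its centre is at x = -48, y = 0 mm, 108 mm above the table.
- hinge (a point): Middle of the hood's hinge line (which runs along the case's y), 70 mm behind the case's origin and 56 mm above the table; axes as the case. The patch centre is 118 mm from this line. A spring of about 5 N at the patch opens the latched hood, slowed by a damper (about 2 s to full open); it comes up where it was pressed, so draw the hand up out of its way. Over 25 N on the hood harms it.
- hood (a joint): Hood angle, rad: about 0 latched, down to -0.1 pressed, 1.6 open (past upright). 140 mm from hinge to front, 116 wide; shut, its top face is 52 mm above the hinge line; open, that face looks backward 52 mm behind it, free edge 196 mm up. Push it near the free edge from behind, forward and down in an arc, slowly, to shut it: 2 to 6 N, more if fast. A tongue reaches 49 mm below its front.
- catch_slot (a point): Slot in the case's top (64 mm before its origin, 50 mm up) where the hood's tongue enters the catch. Pressed past its latched height, at some 5 N, the hood meets a firm stop where the force climbs steeply, 5 to 13 mm down at the patch: it differs from case to case. Only there the catch changes over: let go, a latched hood swings open, one swung down from open latches; short of it nothing changes.
- hole (a point): Centre of the mouth of the middle hole in the case's top, 50 mm above the table, 40 mm in front of the case's origin (110 mm in front of the hinge line). Round, 26 mm wide, 20 mm deep. Equal holes, left empty, lie 36 mm to either side along the case's y. Axes as the case.
- red_vial (a point): Centre (half-way up) of the vial with the red cap, loose, standing upright on the table. A cylinder 23 mm in diameter, 58 mm tall, about 30 g; z is its axis. In the hole 38 mm of it stand out, so grip it by its upper part.
- white_vial (a point): Centre of the vial with the white cap, same size, loose, upright; to be left alone.
- blue_vial (a point): Centre of the vial with the blue cap, same size, loose, upright; to be left alone.
Mind the look-alikes: they are no part of the job. What is shaped like the part that bears red_vial but black or yellow is not meant.

How it is judged (in metres and radians):
On the way, in this order (a step that is already met when the one before it is completed fails the run):
1. the hood has been freed and stands open (beyond 1.3 rad) (value of joint hood above 1.3 rad), for 0.2 s.
2. the red-capped vial stands fully down in the middle hole while the hood is open (horizontal distance between red_vial and hole below 0.004 m and z of red_vial in the frame of hole below 0.012 m and angle between red_vial's own z axis and vertical below 0.12 rad and value of joint hood above 0.8 rad), for 0.2 s.
At the end, for the whole second after the job is handed in: Hood latched and at rest (-0.02 to 0.05 rad); the red-capped vial in the middle hole (within 4 mm of its axis, centre at most 12 mm above its mouth, tilt under 0.12 rad); the white-capped and blue-capped vials within 20 mm of where they stood (horizontal distance between red_vial and hole below 0.004 m and z of red_vial in the frame of hole below 0.012 m and angle between red_vial's own z axis and vertical below 0.12 rad and value of joint hood between -0.02 and 0.05 rad and velocity of joint hood below 0.05 rad/s and distance of each of white_vial, blue_vial from where it was at the start of the episode below 0.02 m); the robot touches nothing.
It fails at once if the hood is pushed with more than 25 N (contact force between any of the fingers, the arm and hood above 25 N).
It fails at once if the white-capped or blue-capped vial is moved by more than 20 mm or tipped (distance of any of white_vial, blue_vial from where it was at the start of the episode above 0.02 m or angle between any of white_vial, blue_vial's own z axis and vertical above 0.3 rad).
It also fails if it takes over 72 s, if anything falls off the work surface, if the arm or the gripper's body presses on something with over 40 N, if the wrist force passes 120 N, or if a joint passes its speed limit or range.

## Working session

There is one attempt and no reset: what is moved stays moved. The work goes in short steps, Python scripts to look and compute and a shell command to move; the robot and the scene stay as the last step left them, time stands still between calls to the robot, and variables do not carry over. Pictures are saved under pics/ and viewed, at most 10 in all, crops included, and the job is handed in when it is done.

```bash
ls; mkdir -p pics; python3 - <<'E'
from station import ctrl
import cv2,numpy as np
s=ctrl.read_state();print(s)
for n in("top","side"):
    d=ctrl.snapshot(n);cv2.imwrite(f"pics/{n}0.png",d["img"][...,::-1]);np.savez(f"{n}0.npz",**d)
    print(n,d["fx"],d["fy"],d["cx"],d["cy"],d["k1"],np.round(d["R"],3).tolist(),d["t"])
E
```

```text
pics
{'time': 0.0, 'qpos': array([-7.28024742e+01,  1.48499514e+01,  1.19042206e+00,  7.64147825e+01,
       -9.44774840e-04,  8.12570108e+01]), 'qd': array([ 0.0480909 ,  0.00775804, -0.0525809 , -0.02706044, -0.00598778,
       -0.01208156]), 'effort': array([ 9.23891253e-05, -5.55637944e+01,  3.44536185e+01,  1.36572486e-02,
       -1.80969942e-04,  6.23204102e-06]), 'tcp_pos': array([ 240.50396708, -494.32728611,  230.67840337]), 'tcp_rot': array([-1.79926408e+02, -1.03617702e-02,  2.59405090e+01]), 'ft_force': array([-0.71838373, -0.22800434, -0.26840409]), 'moment': array([ 0.00371025,  0.05430926, -0.02669966]), 'finger_force': 0.0, 'finger_gap': 85.63467610220742}
top 456.74022389428046 456.74022389428046 311.5482978337184 236.83902044593637 0.013042724909192269 [[-0.024, -1.0, -0.002], [-0.996, 0.024, -0.085], [0.085, -0.0, -0.996]] [-72.59449265 526.12534746 917.88164906]
side 590.7799355218033 590.7799355218033 314.9974694675356 240.59347249701105 0.05919049770422933 [[0.985, -0.171, -0.009], [-0.098, -0.52, -0.849], [0.141, 0.837, -0.529]] [-506.45341303   65.30182568 1203.84748024]
```

View pics/top0.png

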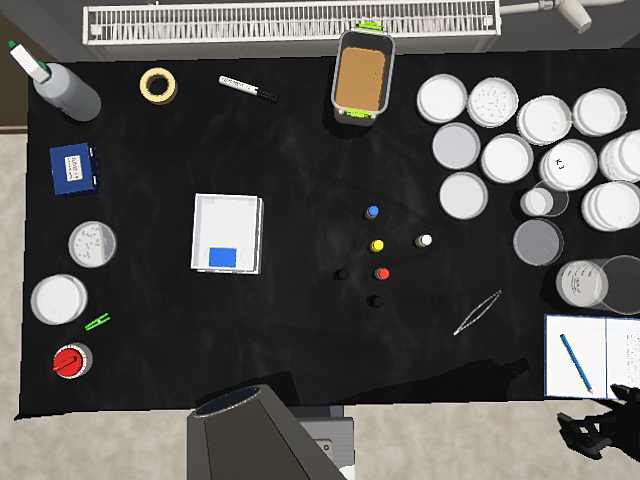

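View pics/side0.png

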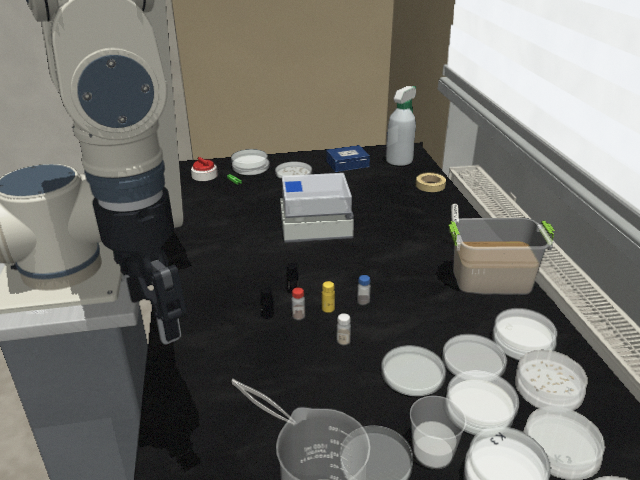

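The top picture shows the case at about (227,233) with its blue patch at (222,257). The vial-shaped candidates are red (383,274), yellow (377,245), blue (373,211), white (425,240) and black (342,273) and (376,300). Only the one at (383,274) has a red cap. The red-topped jar at (70,360) is much too large to be a vial. I'll measure next and check the red one in an enlarged crop.

```bash
cat > h.py <<'E'
import numpy as np,cv2
from scipy.spatial.transform import Rotation as Ro
def load(n): return dict(np.load(n))
def ray(d,uv):
    K=np.array([[d["fx"],0,d["cx"]],[0,d["fy"],d["cy"]],[0,0,1]],float)
    p=cv2.undistortPoints(np.array([[uv]],float),K,np.array([float(d["k1"]),0,0,0]))[0,0]
    R=d["R"];return -R.T@d["t"],R.T@np.array([p[0],p[1],1])
def atz(d,uv,z):
    o,v=ray(d,uv);return o+v*(z-o[2])/v[2]
def proj(d,X):
    K=np.array([[d["fx"],0,d["cx"]],[0,d["fy"],d["cy"]],[0,0,1]],float)
    return cv2.projectPoints(np.atleast_2d(X).astype(float),cv2.Rodrigues(d["R"])[0],d["t"].astype(float),K,np.array([float(d["k1"]),0,0,0]))[0][:,0]
def tri(a,ua,b,ub):
    A=[];y=[]
    for d,u in((a,ua),(b,ub)):
        o,v=ray(d,u);v/=np.linalg.norm(v);P=np.eye(3)-np.outer(v,v);A.append(P);y.append(P@o)
    return np.linalg.lstsq(np.vstack(A),np.hstack(y),rcond=None)[0]
def blob(img,hue,box,smin=110,vmin=60,tol=10):
    h=cv2.cvtColor(np.ascontiguousarray(img),cv2.COLOR_RGB2HSV).astype(int);x0,y0,x1,y1=box
    m=(np.abs((h[...,0]-hue+90)%180-90)<tol)&(h[...,1]>smin)&(h[...,2]>vmin)
    k=np.zeros_like(m);k[y0:y1,x0:x1]=1;m&=k
    ys,xs=np.nonzero(m);return xs.mean(),ys.mean(),len(xs),m
E
python3 - <<'E'
from h import *
T=load("top0.npz");S=load("side0.npz")
for n,h,bt,bs in(("red",0,(365,260,400,290),(285,280,312,325)),("yellow",27,(365,235,390,258),(315,275,340,315)),("blue",110,(360,200,385,222),(352,270,375,308)),("patch",110,(200,240,245,275),(275,175,310,200))):
    t=blob(T["img"],h,bt);s=blob(S["img"],h,bs)
    z=108 if n=="patch" else 52
    print(n,np.round(t[:3],1),np.round(s[:3],1),"atz top",atz(T,t[:2],z).round(1),"side",atz(S,s[:2],z).round(1),"tri",tri(T,t[:2],S,s[:2]).round(1))
    if n=="patch":
        r=cv2.minAreaRect(np.argwhere(t[3])[:,::-1].astype(np.float32));
        print([atz(T,p,108).round(1).tolist() for p in cv2.boxPoints(r)])
for p in((342,273),(376,300),(425,240)):print(p,atz(T,p,55).round(1))
a=cv2.resize(T["img"][190:320,180:440],None,fx=3,fy=3,interpolation=cv2.INTER_CUBIC);cv2.imwrite("pics/c1.png",a[...,::-1])
E
```

```text
red [383.9 273.1  92. ] [297.5 292.4 115. ] atz top [ 446.3 -226.7   52. ] side [ 444.6 -220.6   52. ] tri [ 445.1 -225.9   56. ]
yellow [376.4 245.5 137. ] [327.9 296.6 390. ] atz top [ 501.3 -213.8   52. ] side [ 495.5 -242.5   52. ] tri [ 501.6 -216.5   31.8]
blue [373.3 210.4  82. ] [364.  279.5 102. ] atz top [ 571.9 -210.1   52. ] side [ 570.3 -204.2   52. ] tri [ 570.1 -209.4   55.9]
patch [222.2 257.1 503. ] [293.2 186.2 165. ] atz top [483.2  82.2 108. ] side [482.   86.9 108. ] tri [482.2  81.7 110.5]
[[500.7, 106.5, 108.0], [499.5, 58.1, 108.0], [466.0, 58.4, 108.0], [467.1, 106.7, 108.0]]
(342, 273) [ 448.4 -143.6   55. ]
(376, 300) [ 394.1 -208.7   55. ]
(425, 240) [ 509.7 -310.    55. ]
```

View pics/c1.png

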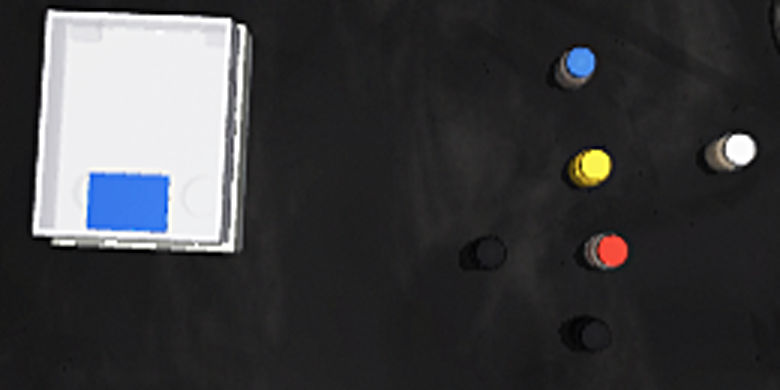

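The crop confirms it: the red-capped vial is at crop pixel (610,250), between the yellow and black look-alikes, and I leave those alone. Its cap triangulates to z=56, which fits a 58 mm vial. The patch triangulates to z=110 and about 34 x 48 mm, which also fits. I'll move over the patch at (483,82) with the fingers shut.

```bash
cat > go.py <<'E'
# usage: go.py x y z -> shift left in tool units (translation), plus state
import sys,numpy as np
from station import ctrl
from scipy.spatial.transform import Rotation as Ro
s=ctrl.read_state();R=Ro.from_euler("xyz",s["tcp_rot"],degrees=True).as_matrix()
print("t",round(s["time"],2),"tcp",s["tcp_pos"].round(1),"rot",s["tcp_rot"].round(1),"F",s["ft_force"].round(1),"gap",round(s["finger_gap"],1),"q",s["qpos"].round(0))
if len(sys.argv)>3: print("units",(R.T@(np.array(sys.argv[1:4],float)-s["tcp_pos"])/20).round(2))
E
for i in 1 ; do
python3 -m pendant '[[0.941,-0.824,0,0,0,0,1],[0.941,-0.824,0,0,0,0,1],[0.941,-0.824,0,0,0,0,1],[0.941,-0.824,0,0,0,0,1],[0.941,-0.824,0,0,0,0,1]]' 40
python3 -m pendant '[[0.941,-0.824,0,0,0,0,1],[0.941,-0.824,0,0,0,0,1],[0.941,-0.824,0,0,0,0,1],[0.941,-0.824,0,0,0,0,1],[0.941,-0.824,0,0,0,0,1]]'
python3 -m pendant '[[0.941,-0.824,0,0,0,0,1],[0.941,-0.824,0,0,0,0,1],[0.941,-0.824,0,0,0,0,1],[0.941,-0.824,0,0,0,0,1],[0.941,-0.824,0,0,0,0,1]]'
done
python3 go.py 483 82 135
```

```text
time: 0.52
tcp_pos: [289.3, -378.1, 230.9]
tcp_rot: [-180.0, -0.0, 25.9]
ft_force: [0.3, -0.5, -0.1]
finger_gap: 25.6
finger_force: 0.0
time: 0.93
tcp_pos: [337.9, -262.8, 231.1]
tcp_rot: [-180.0, 0.0, 25.9]
ft_force: [1.0, -0.2, -0.7]
finger_gap: -0.5
finger_force: 0.0
time: 1.35
tcp_pos: [386.5, -147.5, 231.1]
tcp_rot: [-180.0, 0.0, 25.9]
ft_force: [1.6, -0.9, 0.8]
finger_gap: 0.2
finger_force: 0.0
t 1.35 tcp [ 386.5 -147.5  231.1] rot [-180.     0.    25.9] F [ 1.6 -0.9  0.8] gap 0.2 q [-33.   1. -15.  74.   0. 122.]
units [ 9.36 -8.21  4.81]
```

```bash

python3 -m pendant '[[0.936,-0.821,0.2,0,0,0,1],[0.936,-0.821,0.2,0,0,0,1],[0.936,-0.821,0.3,0,0,0,1],[0.936,-0.821,0.5,0,0,0,1],[0.936,-0.821,0.5,0,0,0,1]]' >/dev/null
python3 -m pendant '[[0.936,-0.821,0.6,0,0,0,1],[0.936,-0.821,0.6,0,0,0,1],[0.936,-0.821,0.6,0,0,0,1],[0.936,-0.821,0.7,0,0,0,1],[0.936,-0.821,0.6,0,0,0,1]]' >/dev/null
python3 -m pendant '[[0,0,0,0,0,0,1],[0,0,0,0,0,0,1],[0,0,0,0,0,0,1]]'
python3 go.py 483 82 112
```

```text
time: 2.43
tcp_pos: [482.6, 80.6, 135.3]
tcp_rot: [-180.0, 0.0, 26.0]
ft_force: [0.9, -0.6, 0.1]
finger_gap: -0.3
finger_force: 0.0
t 2.43 tcp [482.6  80.6 135.3] rot [-180.    0.   26.] F [ 0.9 -0.6  0.1] gap -0.3 q [ -0.  12. -17.  61.  -0. 154.]
units [ 0.05 -0.05  1.16]
```

```bash

python3 -m pendant '[[0.05,-0.05,0.4,0,0,0,1],[0,0,0.4,0,0,0,1],[0,0,0.2,0,0,0,1],[0,0,0.1,0,0,0,1],[0,0,0,0,0,0,1]]' |sed -n 1,4p
for k in 1; do
python3 -m pendant '[[0,0,0.1,0,0,0,1],[0,0,0.05,0,0,0,1],[0,0,0.05,0,0,0,1]]' |sed -n 1,4p
python3 -m pendant '[[0,0,0.05,0,0,0,1],[0,0,0.05,0,0,0,1]]' |sed -n 1,4p
python3 -m pendant '[[0,0,0.05,0,0,0,1],[0,0,0.05,0,0,0,1]]' |sed -n 1,4p
done
```

```text
time: 2.85
tcp_pos: [482.9, 81.7, 112.7]
tcp_rot: [-180.0, 0.1, 25.9]
ft_force: [0.3, -0.0, -1.1]
time: 3.1
tcp_pos: [483.4, 82.0, 109.3]
tcp_rot: [180.0, -0.0, 25.9]
ft_force: [0.5, -0.2, -0.4]
time: 3.27
tcp_pos: [483.0, 82.1, 107.5]
tcp_rot: [-180.0, 0.0, 25.9]
ft_force: [-3.7, -0.0, 7.5]
time: 3.43
tcp_pos: [482.3, 82.2, 105.5]
tcp_rot: [-180.0, 0.1, 26.0]
ft_force: [-8.0, -0.4, 9.3]
```

```bash

python3 -m pendant '[[-0.06,-0.03,0.03,0,0,0,1],[-0.02,-0.01,0.03,0,0,0,1]]' |sed -n 1,4p
python3 -m pendant '[[-0.02,-0.01,0.04,0,0,0,1]]' |sed -n 1,4p
python3 -m pendant '[[-0.02,-0.01,0.04,0,0,0,1]]' |sed -n 1,4p
```

```text
time: 3.6
tcp_pos: [481.7, 82.2, 104.6]
tcp_rot: [180.0, -0.1, 26.0]
ft_force: [-0.9, -0.2, 6.8]
time: 3.68
tcp_pos: [481.4, 82.2, 103.9]
tcp_rot: [180.0, -0.1, 26.0]
ft_force: [-1.3, 0.2, 5.6]
time: 3.77
tcp_pos: [481.1, 82.2, 103.1]
tcp_rot: [180.0, -0.1, 26.0]
ft_force: [0.0, 0.3, 5.3]
```

```bash
cat > ok.py <<'E'
import sys,numpy as np
from station import ctrl
s=ctrl.read_state();print(round(s["time"],2),s["tcp_pos"].round(1),s["ft_force"].round(1));sys.exit(bool(np.linalg.norm(s["ft_force"])>float(sys.argv[1])))
E
set -e
python3 -m pendant '[[-0.02,-0.01,0.03,0,0,0,1]]' >/dev/null; python3 ok.py 9
python3 -m pendant '[[-0.01,-0.01,0.03,0,0,0,1]]' >/dev/null; python3 ok.py 9
python3 -m pendant '[[-0.01,-0.01,0.03,0,0,0,1]]' >/dev/null; python3 ok.py 9
python3 -m pendant '[[-0.01,-0.01,0.03,0,0,0,1]]' >/dev/null; python3 ok.py 9
python3 -m pendant '[[-0.01,-0.01,0.03,0,0,0,1]]' >/dev/null; python3 ok.py 9
python3 -m pendant '[[-0.01,-0.01,0.03,0,0,0,1]]' >/dev/null; python3 ok.py 9
python3 -m pendant '[[-0.01,-0.01,0.03,0,0,0,1]]' >/dev/null; python3 ok.py 9
python3 -m pendant '[[-0.01,-0.01,0.03,0,0,0,1]]' >/dev/null; python3 ok.py 9
python3 -m pendant '[[-0.01,-0.01,0.03,0,0,0,1]]' >/dev/null; python3 ok.py 9
python3 -m pendant '[[-0.01,-0.01,0.03,0,0,0,1]]' >/dev/null; python3 ok.py 9
```

```text
3.85 [480.7  82.2 102.4] [0.4 0.6 5. ]
3.93 [480.6  82.3 101.9] [0.7 0.1 5.9]
4.02 [480.4  82.3 101.5] [ 0.  -0.7  9.2]
```

```bash
set -e
python3 -m pendant '[[-0.01,0,0.02,0,0,0,1]]' >/dev/null; python3 ok.py 13
python3 -m pendant '[[0,0,0.01,0,0,0,1]]' >/dev/null; python3 ok.py 13
python3 -m pendant '[[0,0,0.01,0,0,0,1]]' >/dev/null; python3 ok.py 13
```

```text
4.1 [480.4  82.3 101.4] [-1.1  0.2 11.5]
4.18 [480.4  82.3 101.3] [-2.5 -0.4 12.4]
4.27 [480.4  82.3 101.2] [-2.2  0.2 13.9]
```

```bash
python3 -m pendant '[[-0.2,-0.1,-1,0,0,0,1],[-0.4,-0.2,-1,0,0,0,1],[-0.4,-0.2,-1,0,0,0,1],[-0.4,-0.2,-1,0,0,0,1],[-0.4,-0.2,-1,0,0,0,1]]' |sed -n 1,4p
python3 -m pendant '[[-0.4,-0.2,-0.8,0,0,0,1],[-0.4,-0.2,-0.5,0,0,0,0],[-0.4,-0.2,0,0,0,0,0],[0,0,0,0,0,0,0],[0,0,0,0,0,0,0]]' 
python3 go.py 445 -226 100
python3 - <<'E'
from station import ctrl
import cv2
cv2.imwrite("pics/s1.png",ctrl.snapshot("side")["img"][120:420,180:480,::-1])
E
```

```text
time: 4.68
tcp_pos: [438.7, 82.7, 200.9]
tcp_rot: [180.0, -0.0, 25.9]
ft_force: [-0.7, -0.2, -0.8]
time: 5.1
tcp_pos: [411.8, 83.0, 225.1]
tcp_rot: [-180.0, 0.0, 25.9]
ft_force: [0.0, 0.2, 0.8]
finger_gap: 42.6
finger_force: 0.0
t 5.1 tcp [411.8  83.  225.1] rot [-180.     0.    25.9] F [0.  0.2 0.8] gap 42.6 q [ -0.   2. -15.  73.   0. 154.]
units [-5.26 14.62  6.26]
```

View pics/s1.png

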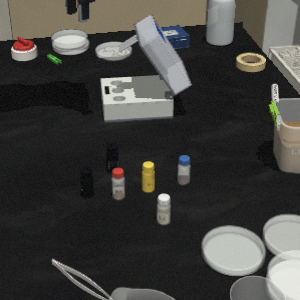

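The side crop shows the hood swinging open, at about (165,55) in the crop, and the hole row uncovered. Next I go above the red vial.

```bash
python3 -m pendant '[[-0.35,0.975,0,0,0,0,0],[-0.35,0.975,0,0,0,0,0],[-0.35,0.975,0,0,0,0,0],[-0.35,0.975,0.2,0,0,0,0],[-0.35,0.975,0.5,0,0,0,0]]' >/dev/null
python3 -m pendant '[[-0.35,0.975,0.5,0,0,0,0],[-0.35,0.975,0.5,0,0,0,0],[-0.35,0.975,0.5,0,0,0,0],[-0.35,0.975,0.5,0,0,0,0],[-0.35,0.975,0.5,0,0,0,0]]' >/dev/null
python3 -m pendant '[[-0.35,0.975,0.6,0,0,0,0],[-0.35,0.975,0.6,0,0,0,0],[-0.35,0.975,0.6,0,0,0,0],[-0.35,0.975,0.6,0,0,0,0],[-0.35,0.975,0.6,0,0,0,0]]' >/dev/null
python3 -m pendant '[[0,0,0,0,0,0,0],[0,0,0,0,0,0,0]]'
python3 go.py 445 -226 28
python3 - <<'E'
from station import ctrl
import numpy as np,cv2
from h import *
S=ctrl.snapshot("side");T=ctrl.snapshot("top");np.savez("top1.npz",**T);np.savez("side1.npz",**S)
a=np.hstack([cv2.resize(T["img"][180:320,170:300],(390,420),interpolation=2),cv2.resize(S["img"][230:370,240:370],(390,420),interpolation=2)])
cv2.imwrite("pics/m1.png",a[...,::-1])
print(proj(S,[[445,-226,29],[445,-226,100]]))
E
```

```text
time: 6.57
tcp_pos: [445.4, -226.5, 100.1]
tcp_rot: [-179.8, 0.1, 25.8]
ft_force: [-0.6, 1.4, 0.5]
finger_gap: 42.9
finger_force: 0.0
t 6.57 tcp [ 445.4 -226.5  100.1] rot [-1.798e+02  1.000e-01  2.580e+01] F [-0.6  1.4  0.5] gap 42.9 q [-37.  15. -19.  56.   0. 118.]
units [-0.   -0.02  3.6 ]
[[298.50432786 304.42486306]
 [297.55503395 271.96413478]]
```

View pics/m1.png

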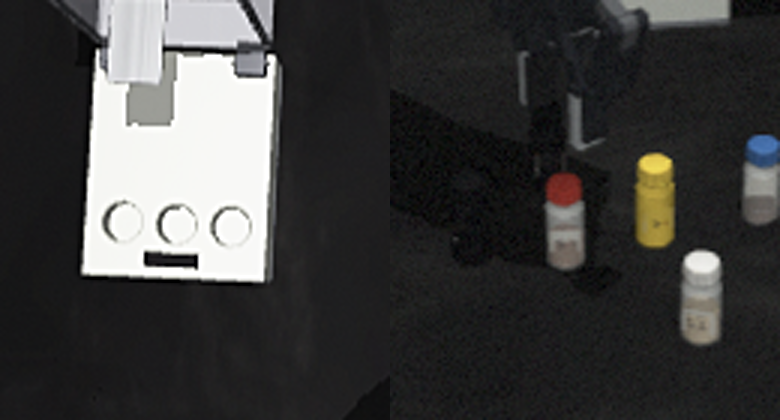

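The left crop shows the open case with the middle hole at crop (177,223), which is top pixel (229,254). The right crop shows the gripper straddling the red cap at (565,188). Now descend and grip.

```bash
python3 -m pendant '[[0,0,0.6,0,0,0,0],[0,0,0.7,0,0,0,0],[0,0,0.7,0,0,0,0],[0,0,0.7,0,0,0,0],[0,0,0.6,0,0,0,0]]' |sed -n 1,4p
python3 -m pendant '[[0,0,0.35,0,0,0,0],[0,0,0,0,0,0,0.2],[0,0,0,0,0,0,0.5],[0,0,0,0,0,0,1],[0,0,0,0,0,0,1]]' 30
python3 -m pendant '[[0,0,0,0,0,0,1],[0,0,0,0,0,0,1],[0,0,0,0,0,0,1]]'
python3 - <<'E'
from h import *
T=load("top1.npz");print(atz(T,(229,254.3),50))
g=cv2.cvtColor(T["img"],cv2.COLOR_RGB2GRAY)
print([atz(T,(170+u/3-.33,180+v/3-.33),50).round(1).tolist() for u,v in((82,275),(267,282),(278,68),(122,221),(177,223),(231,227))])
E
python3 go.py 445 -226 28
```

```text
time: 7.08
tcp_pos: [446.1, -225.0, 35.7]
tcp_rot: [180.0, -0.0, 26.0]
ft_force: [1.0, 0.1, 0.0]
time: 7.5
tcp_pos: [446.3, -226.1, 29.7]
tcp_rot: [179.9, -0.0, 26.0]
ft_force: [-0.1, -0.3, -0.7]
finger_gap: 22.0
finger_force: 29.6
time: 7.75
tcp_pos: [446.0, -226.1, 29.2]
tcp_rot: [180.0, -0.0, 25.9]
ft_force: [-0.8, -0.5, 2.6]
finger_gap: 21.9
finger_force: 29.8
[490.96172391  79.87923667  50.        ]
[[458.7, 143.6, 50.0], [451.1, 21.4, 50.0], [593.8, 12.0, 50.0], [493.8, 117.0, 50.0], [491.6, 80.5, 50.0], [488.0, 44.8, 50.0]]
t 7.75 tcp [ 446.  -226.1   29.2] rot [180.   -0.   25.9] F [-0.8 -0.5  2.6] gap 21.9 q [-37.  19. -26.  46.   0. 118.]
units [-0.04 -0.03  0.06]
```

```bash
python3 -m pendant '[[0,0,-0.3,0,0,0,1],[0,0,-0.7,0,0,0,1],[0,0,-0.9,0,0,0,1],[0,0,-0.9,0,0,0,1],[0,0,-0.9,0,0,0,1]]' |sed -n 1,4p
python3 -m pendant '[[0,0,-0.9,0,0,0,1],[0,0,-0.7,0,0,0,1],[0,0,-0.3,0,0,0,1],[0,0,0,0,0,0,1]]'
python3 go.py 490.8 80.6 130
```

```text
time: 8.17
tcp_pos: [445.8, -226.0, 104.1]
tcp_rot: [-180.0, 0.0, 25.9]
ft_force: [-0.8, -0.5, -1.2]
time: 8.5
tcp_pos: [446.4, -226.4, 142.4]
tcp_rot: [179.9, -0.1, 25.9]
ft_force: [-0.4, 0.8, -0.2]
finger_gap: 22.0
finger_force: 29.8
t 8.5 tcp [ 446.4 -226.4  142.4] rot [ 1.799e+02 -1.000e-01  2.590e+01] F [-0.4  0.8 -0.2] gap 22.0 q [-37.  12. -15.  62.  -0. 118.]
units [  8.71 -12.83   0.6 ]
```

```bash
python3 -m pendant '[[0.3,-0.45,0,0,0,0,1],[0.6,-0.885,0,0,0,0,1],[0.6,-0.885,0,0,0,0,1],[0.6,-0.885,0,0,0,0,1],[0.6,-0.885,0,0,0,0,1]]' >/dev/null
python3 -m pendant '[[0.6,-0.885,0,0,0,0,1],[0.6,-0.885,0,0,0,0,1],[0.6,-0.885,0,0,0,0,1],[0.6,-0.885,0,0,0,0,1],[0.6,-0.885,0,0,0,0,1]]' >/dev/null
python3 -m pendant '[[0.6,-0.885,0.1,0,0,0,1],[0.6,-0.885,0.1,0,0,0,1],[0.6,-0.885,0.1,0,0,0,1],[0.6,-0.885,0.1,0,0,0,1],[0.31,-0.43,0.1,0,0,0,1]]' >/dev/null
python3 -m pendant '[[0.3,-0.45,0.1,0,0,0,1],[0,0,0,0,0,0,1],[0,0,0,0,0,0,1],[0,0,0,0,0,0,1]]'
python3 go.py 490.8 80.6 100
python3 - <<'E'
from station import ctrl
import numpy as np,cv2
from h import *
S=ctrl.snapshot("side");T=ctrl.snapshot("top");np.savez("top2.npz",**T);np.savez("side2.npz",**S)
a=np.hstack([cv2.resize(T["img"][180:320,170:300],(390,420),interpolation=2),cv2.resize(S["img"][130:270,250:380],(390,420),interpolation=2)])
cv2.imwrite("pics/m2.png",a[...,::-1])
p=ctrl.read_state()["tcp_pos"]
print("proj vial top/bottom at tcp xy",proj(S,[[p[0],p[1],p[2]+29],[p[0],p[1],p[2]-29]]),proj(S,[[490.8,80.6,50]]))
E
```

```text
time: 10.08
tcp_pos: [490.1, 80.6, 128.7]
tcp_rot: [-180.0, 0.0, 25.9]
ft_force: [-0.3, -0.7, -0.3]
finger_gap: 22.3
finger_force: 29.8
t 10.08 tcp [490.1  80.6 128.7] rot [-180.     0.    25.9] F [-0.3 -0.7 -0.3] gap 22.3 q [ -0.  13. -17.  60.  -0. 154.]
units [0.03 0.01 1.43]
proj vial top/bottom at tcp xy [[296.85177892 166.08064035]
 [297.52325653 190.49939432]] [[298.30373967 210.49214276]]
```

View pics/m2.png

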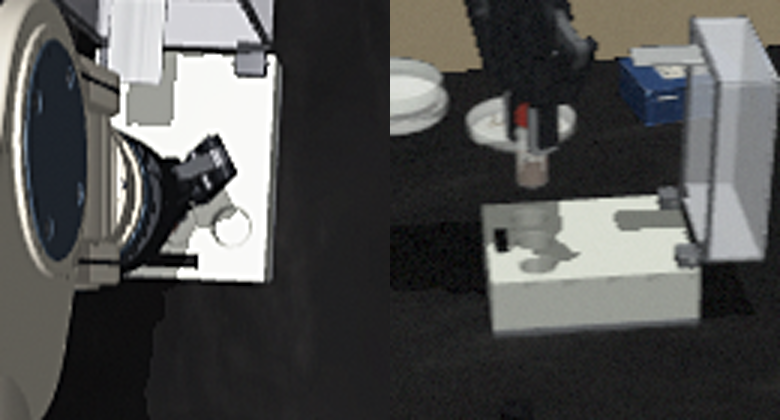

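The side crop shows the vial hanging upright at crop (531,183), directly above the middle hole, and the hood fully open. The bottom is within about 1 px of the prediction, so I'll lower it while watching the force.

```bash
set -e
python3 -m pendant '[[0.03,0.01,0.4,0,0,0,1],[0,0,0.6,0,0,0,1],[0,0,0.5,0,0,0,1],[0,0,0.4,0,0,0,1],[0,0,0.2,0,0,0,1]]' >/dev/null; python3 ok.py 5
python3 -m pendant '[[0,0,0.15,0,0,0,1],[0,0,0.1,0,0,0,1]]' >/dev/null; python3 ok.py 5
python3 -m pendant '[[0,0,0.1,0,0,0,1],[0,0,0.1,0,0,0,1]]' >/dev/null; python3 ok.py 5
python3 -m pendant '[[0,0,0.1,0,0,0,1],[0,0,0.1,0,0,0,1]]' >/dev/null; python3 ok.py 5
python3 -m pendant '[[0,0,0.1,0,0,0,1],[0,0,0.1,0,0,0,1]]' >/dev/null; python3 ok.py 5
python3 -m pendant '[[0,0,0.1,0,0,0,1],[0,0,0.1,0,0,0,1]]' >/dev/null; python3 ok.py 5
python3 -m pendant '[[0,0,0.1,0,0,0,1],[0,0,0.1,0,0,0,1]]' >/dev/null; python3 ok.py 5
```

```text
10.6 [490.4  80.7  85.6] [-0.4 -0.3 -0.3]
10.77 [490.9  80.9  81.6] [-0.6 -0.3 -0.3]
10.93 [491.1  81.1  78.1] [ 0.  -0.5 -0.6]
11.1 [491.   81.2  73.9] [-0.   0.4 -1.1]
11.27 [490.9  81.1  69.8] [ 0.3  0.4 -0.2]
11.43 [490.9  81.2  65.7] [ 0.6 -0.2 -0.6]
11.6 [490.9  81.1  61.7] [ 0.1  0.4 -1.3]
```

```bash
set -e
python3 -m pendant '[[0,0,0.06,0,0,0,1]]' >/dev/null; python3 ok.py 4
python3 -m pendant '[[0,0,0.04,0,0,0,1]]' >/dev/null; python3 ok.py 4
python3 -m pendant '[[0,0,0.04,0,0,0,1]]' >/dev/null; python3 ok.py 4
python3 -m pendant '[[0,0,0.04,0,0,0,1]]' >/dev/null; python3 ok.py 4
```

```text
11.68 [490.8  81.1  60.4] [-0.2  0.2  0.2]
11.77 [490.8  81.1  59.7] [-0.1  0.6 -0.5]
11.85 [490.9  81.1  59.1] [-2.3  2.1 12.2]
```

```bash
python3 -m pendant '[[0,0,-0.03,0,0,0,1],[0,0,0,0,0,0,0.6],[0,0,0,0,0,0,0.3],[0,0,0,0,0,0,0],[0,0,0,0,0,0,0]]'
python3 -m pendant '[[0,0,-0.3,0,0,0,0],[0,0,-0.8,0,0,0,0],[0,0,-1,0,0,0,0],[0,0,-1,0,0,0,0],[-0.5,-0.25,-1,0,0,0,0]]'
python3 -m pendant '[[-0.9,-0.4,-1,0,0,0,1],[-0.9,-0.4,-1,0,0,0,1],[-0.9,-0.4,-1,0,0,0,1],[-0.9,-0.4,-0.8,0,0,0,1],[-0.9,-0.4,-0.5,0,0,0,1]]'
python3 - <<'E'
from station import ctrl
import numpy as np,cv2
from h import *
S=ctrl.snapshot("side");T=ctrl.snapshot("top");np.savez("top3.npz",**T);np.savez("side3.npz",**S)
a=np.hstack([cv2.resize(T["img"][150:290,170:300],(390,420),interpolation=2),cv2.resize(S["img"][110:250,250:380],(390,420),interpolation=2)])
cv2.imwrite("pics/m3.png",a[...,::-1])
b=blob(S["img"],0,(280,170,320,215));print(b[:3],atz(S,b[:2],84),proj(S,[[490.8,80.6,84]]))
E
python3 go.py 690 75 225
```

```text
time: 12.27
tcp_pos: [490.9, 81.1, 59.7]
tcp_rot: [180.0, -0.0, 25.9]
ft_force: [0.6, 0.2, -0.2]
finger_gap: 42.6
finger_force: 0.0
time: 12.68
tcp_pos: [480.9, 81.1, 142.9]
tcp_rot: [180.0, -0.1, 25.9]
ft_force: [-0.3, 0.2, -0.2]
finger_gap: 42.7
finger_force: 0.0
time: 13.1
tcp_pos: [380.6, 77.8, 229.8]
tcp_rot: [179.9, -0.1, 25.9]
ft_force: [0.8, -0.5, 0.2]
finger_gap: -0.2
finger_force: 0.0
(np.float64(297.44776119402985), np.float64(196.3134328358209), 67) [490.15919712  83.57419253  84.        ] [[297.9353498  196.90808327]]
t 13.2 tcp [379.6  77.9 230. ] rot [179.9  -0.2  26. ] F [0.8 0.2 0.5] gap -0.2 q [ -1.  -1. -18.  73.  -0. 153.]
units [13.89  6.92  0.3 ]
```

View pics/m3.png

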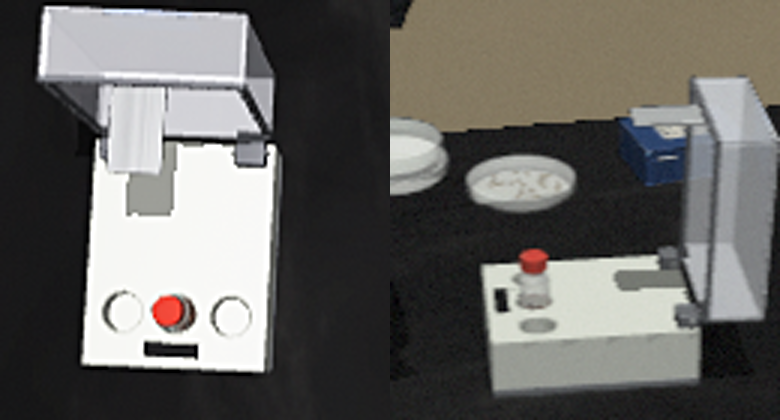

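The picture shows the red vial upright in the middle hole, with its cap at crop (168,313) in the top view and (533,262) in the side view. The hood is open. Next I go over and behind it.

```bash
python3 - <<'E'
from h import *
T=load("top3.npz")
print([atz(T,(170+u/3-.33,150+v/3-.33),196).round(1).tolist() for u,v in((44,8),(248,14))])
print([atz(T,(170+u/3-.33,150+v/3-.33),196).round(1).tolist() for u,v in((38,80),(242,86))])
E
python3 -m pendant '[[0.4,0.2,-0.2,0,0,0,1],[0.87,0.43,-0.2,0,0,0,1],[0.87,0.43,0,0,0,0,1],[0.87,0.43,0,0,0,0,1],[0.87,0.43,0,0,0,0,1]]'|sed -n 1,4p
python3 -m pendant '[[0.87,0.43,0,0,0,0,1],[0.87,0.43,0,0,0,0,1],[0.87,0.43,0,0,0,0,1],[0.87,0.43,0,0,0,0,1],[0.87,0.43,0,0,0,0,1]]'|sed -n 1,4p
python3 -m pendant '[[0.87,0.43,0,0,0,0,1],[0.87,0.43,0,0,0,0,1],[0.87,0.43,0,0,0,0,1],[0.87,0.43,0,0,0,0,1],[0.87,0.43,0,0,0,0,1]]'|sed -n 1,4p
python3 -m pendant '[[0.87,0.43,0,0,0,0,1],[0.5,0.25,0,0,0,0,1],[0,0,0,0,0,0,1],[0,0,0,0,0,0,1]]'
python3 go.py 690 72 165
```

```text
[[659.0, 127.8, 196.0], [652.8, 12.2, 196.0]]
[[617.6, 131.2, 196.0], [611.4, 16.1, 196.0]]
time: 13.62
tcp_pos: [470.1, 77.2, 235.2]
tcp_rot: [-180.0, 0.0, 25.9]
ft_force: [0.6, -0.1, -0.3]
time: 14.03
tcp_pos: [567.2, 76.6, 234.5]
tcp_rot: [-180.0, 0.1, 25.9]
ft_force: [0.4, 0.0, -0.2]
time: 14.45
tcp_pos: [664.1, 76.0, 234.1]
tcp_rot: [-180.0, 0.1, 25.9]
ft_force: [-0.1, -1.0, -0.5]
time: 14.78
tcp_pos: [693.5, 75.7, 233.5]
tcp_rot: [-179.9, 0.1, 25.9]
ft_force: [-0.5, 0.4, 0.6]
finger_gap: -0.1
finger_force: 0.0
t 14.78 tcp [693.5  75.7 233.5] rot [-1.799e+02  1.000e-01  2.590e+01] F [-0.5  0.4  0.6] gap -0.1 q [ -1.  30.  26.  86.   0. 153.]
units [-0.23  0.09  3.43]
```

```bash
python3 -m pendant '[[0,0.08,0.4,0,0,0,1],[0,0.08,0.6,0,0,0,1],[0,0,0.7,0,0,0,1],[0,0,0.5,0,0,0,1],[0,0,0.2,0,0,0,1]]'|sed -n 1,4p
python3 - <<'E'
import numpy as np
from scipy.spatial.transform import Rotation as Ro
R=Ro.from_euler("xyz",[180,0,25.9],degrees=True).as_matrix()
H=np.array([600.6,74.]);ex=np.array([np.cos(np.radians(3.5)),-np.sin(np.radians(3.5))])
def P(th,d=130):
    f=d*np.cos(th)-52*np.sin(th);z=56+d*np.sin(th)+52*np.cos(th)
    xy=H+ex*(-f+16);return np.r_[xy,z]
ths=np.linspace(1.6,0,11)
for a,b in zip(ths,ths[1:]):
    print(round(b,2),P(b).round(1),(R.T@(P(b)-P(a))/20/5).round(3))
print(P(1.6))
E
python3 go.py 678 70 185
```

```text
time: 15.2
tcp_pos: [692.9, 72.9, 185.8]
tcp_rot: [-179.9, 0.1, 25.9]
ft_force: [-0.4, 0.4, -0.4]
1.44 [651.1  70.9 191.7] [-0.184 -0.104 -0.072]
1.28 [629.1  72.3 195.5] [-0.192 -0.108 -0.038]
1.12 [606.8  73.6 195.7] [-0.195 -0.11  -0.002]
0.96 [584.7  75.  192.3] [-0.193 -0.109  0.034]
0.8 [563.4  76.3 185.5] [-0.186 -0.105  0.068]
0.64 [543.5  77.5 175.3] [-0.174 -0.098  0.101]
0.48 [525.4  78.6 162.2] [-0.158 -0.089  0.132]
0.32 [509.7  79.6 146.3] [-0.137 -0.077  0.159]
0.16 [496.7  80.4 128. ] [-0.113 -0.064  0.182]
0.0 [486.8  81.  108. ] [-0.087 -0.049  0.2  ]
[672.23989272  69.61831645 184.42619324]
t 15.2 tcp [692.9  72.9 185.8] rot [-1.799e+02  1.000e-01  2.590e+01] F [-0.4  0.4 -0.4] gap 0.3 q [ -1.  30.  19.  79.   0. 153.]
units [-0.73 -0.19  0.04]
```

```bash
set -e
python3 -m pendant '[[-0.2,-0.06,0.02,0,0,0,1],[-0.3,-0.08,0.02,0,0,0,1],[-0.2,-0.05,0,0,0,0,1]]' >/dev/null; python3 ok.py 8
python3 -m pendant '[[-0.09,-0.05,0,0,0,0,1],[-0.09,-0.05,0,0,0,0,1],[-0.09,-0.05,0,0,0,0,1]]' >/dev/null; python3 ok.py 8
python3 -m pendant '[[-0.09,-0.05,-0.03,0,0,0,1],[-0.09,-0.05,-0.03,0,0,0,1],[-0.09,-0.05,-0.03,0,0,0,1]]' >/dev/null; python3 ok.py 8
python3 -m pendant '[[-0.09,-0.05,-0.03,0,0,0,1],[-0.09,-0.05,-0.03,0,0,0,1],[-0.09,-0.05,-0.03,0,0,0,1]]' >/dev/null; python3 ok.py 8
```

```text
15.45 [679.   70.2 187.6] [ 0.7  0.3 -0.1]
15.7 [673.4  70.6 187.5] [-0.6  0.1  0.2]
15.95 [667.3  70.9 188.8] [ 3.1 -0.3 -1.1]
16.2 [661.4  71.3 190.8] [2.7 0.2 0.2]
```

```bash
set -e
python3 -m pendant '[[-0.15,-0.085,-0.02,0,0,0,1],[-0.15,-0.085,-0.02,0,0,0,1],[-0.15,-0.085,-0.02,0,0,0,1]]' >/dev/null; python3 ok.py 9
python3 -m pendant '[[-0.19,-0.108,-0.03,0,0,0,1],[-0.19,-0.108,-0.03,0,0,0,1],[-0.19,-0.108,-0.03,0,0,0,1],[-0.19,-0.108,-0.03,0,0,0,1],[-0.19,-0.108,-0.02,0,0,0,1]]' >/dev/null; python3 ok.py 9
python3 -m pendant '[[-0.19,-0.108,0,0,0,0,1],[-0.19,-0.108,0,0,0,0,1],[-0.19,-0.108,0,0,0,0,1],[-0.19,-0.108,0,0,0,0,1],[-0.19,-0.108,0,0,0,0,1]]' >/dev/null; python3 ok.py 9
```

```text
16.45 [651.   71.9 192.3] [4.3 0.2 4.2]
16.87 [628.6  73.3 194.7] [3.1 1.7 5.5]
17.28 [606.7  74.8 194.7] [3.4 1.2 4.2]
```

```bash
set -e
python3 -m pendant '[[-0.193,-0.109,0.03,0,0,0,1],[-0.193,-0.109,0.03,0,0,0,1],[-0.193,-0.109,0.03,0,0,0,1],[-0.193,-0.109,0.03,0,0,0,1],[-0.193,-0.109,0.03,0,0,0,1]]' >/dev/null; python3 ok.py 10
python3 -m pendant '[[-0.186,-0.105,0.068,0,0,0,1],[-0.186,-0.105,0.068,0,0,0,1],[-0.186,-0.105,0.068,0,0,0,1],[-0.186,-0.105,0.068,0,0,0,1],[-0.186,-0.105,0.068,0,0,0,1]]' >/dev/null; python3 ok.py 10
python3 -m pendant '[[-0.174,-0.098,0.1,0,0,0,1],[-0.174,-0.098,0.1,0,0,0,1],[-0.174,-0.098,0.1,0,0,0,1],[-0.174,-0.098,0.1,0,0,0,1],[-0.174,-0.098,0.1,0,0,0,1]]' >/dev/null; python3 ok.py 10
python3 -m pendant '[[-0.158,-0.089,0.132,0,0,0,1],[-0.158,-0.089,0.132,0,0,0,1],[-0.158,-0.089,0.132,0,0,0,1],[-0.158,-0.089,0.132,0,0,0,1],[-0.158,-0.089,0.132,0,0,0,1]]' >/dev/null; python3 ok.py 10
python3 -m pendant '[[-0.137,-0.077,0.159,0,0,0,1],[-0.137,-0.077,0.159,0,0,0,1],[-0.137,-0.077,0.159,0,0,0,1],[-0.137,-0.077,0.159,0,0,0,1],[-0.137,-0.077,0.159,0,0,0,1]]' >/dev/null; python3 ok.py 10
```

```text
17.7 [584.4  76.2 191.6] [2.  1.2 5.7]
18.12 [562.9  77.5 184.9] [2.1 1.  5.7]
18.53 [542.8  78.7 174.8] [1.5 0.5 6.3]
18.95 [524.5  79.8 161.5] [0.8 1.7 5.8]
19.37 [508.5  80.8 145.5] [-0.1  1.3  6.8]
```

```bash
set -e
python3 -m pendant '[[-0.113,-0.064,0.182,0,0,0,1],[-0.113,-0.064,0.182,0,0,0,1],[-0.113,-0.064,0.182,0,0,0,1],[-0.1,-0.06,0.16,0,0,0,1],[-0.07,-0.04,0.12,0,0,0,1]]' >/dev/null; python3 ok.py 10
python3 -m pendant '[[-0.06,-0.03,0.12,0,0,0,1],[-0.06,-0.03,0.12,0,0,0,1],[-0.06,-0.03,0.12,0,0,0,1]]' >/dev/null; python3 ok.py 10
python3 -m pendant '[[-0.045,-0.025,0.1,0,0,0,1],[-0.045,-0.025,0.1,0,0,0,1],[-0.045,-0.025,0.1,0,0,0,1]]' >/dev/null; python3 ok.py 10
python3 -m pendant '[[-0.03,-0.02,0.06,0,0,0,1],[-0.03,-0.02,0.06,0,0,0,1],[-0.03,-0.02,0.06,0,0,0,1]]' >/dev/null; python3 ok.py 10
```

```text
19.78 [496.1  81.6 128.6] [-2.8  2.   6.8]
20.03 [491.8  81.8 121.5] [-5.3  2.5  8.8]
```

```bash
set -e
python3 -m pendant '[[-0.09,-0.05,0,0,0,0,1],[-0.05,-0.03,0.02,0,0,0,1]]' >/dev/null; python3 ok.py 10
python3 -m pendant '[[-0.035,-0.02,0.06,0,0,0,1],[-0.035,-0.02,0.06,0,0,0,1]]' >/dev/null; python3 ok.py 10
python3 -m pendant '[[-0.035,-0.02,0.06,0,0,0,1],[-0.035,-0.02,0.06,0,0,0,1]]' >/dev/null; python3 ok.py 10
python3 -m pendant '[[-0.035,-0.02,0.06,0,0,0,1],[-0.035,-0.02,0.06,0,0,0,1]]' >/dev/null; python3 ok.py 10
python3 -m pendant '[[-0.035,-0.02,0.06,0,0,0,1],[-0.035,-0.02,0.06,0,0,0,1]]' >/dev/null; python3 ok.py 10
python3 -m pendant '[[-0.035,-0.02,0.06,0,0,0,1],[-0.035,-0.02,0.06,0,0,0,1]]' >/dev/null; python3 ok.py 10
```

```text
20.2 [490.3  81.7 121.3] [ 2.6 -0.5  3.7]
20.37 [489.2  81.8 119.1] [1.6 0.  5.3]
20.53 [487.9  81.8 116.8] [1.5 0.4 5.4]
20.7 [486.7  81.9 114.5] [4.2 0.8 6.7]
20.87 [484.8  82.  111.9] [2.3 0.  4.5]
21.03 [483.   82.1 109.3] [2.6 0.4 4.7]
```

```bash
set -e
python3 -m pendant '[[-0.025,-0.015,0.06,0,0,0,1],[-0.025,-0.015,0.06,0,0,0,1]]' >/dev/null; python3 ok.py 10
python3 -m pendant '[[-0.025,-0.015,0.06,0,0,0,1],[-0.025,-0.015,0.06,0,0,0,1]]' >/dev/null; python3 ok.py 10
python3 -m pendant '[[-0.02,-0.01,0.05,0,0,0,1]]' >/dev/null; python3 ok.py 10
python3 -m pendant '[[-0.02,-0.01,0.04,0,0,0,1]]' >/dev/null; python3 ok.py 10
python3 -m pendant '[[-0.01,-0.005,0.03,0,0,0,1]]' >/dev/null; python3 ok.py 10
python3 -m pendant '[[-0.01,-0.005,0.03,0,0,0,1]]' >/dev/null; python3 ok.py 10
python3 -m pendant '[[-0.01,-0.005,0.02,0,0,0,1]]' >/dev/null; python3 ok.py 10
python3 -m pendant '[[-0.01,-0.005,0.02,0,0,0,1]]' >/dev/null; python3 ok.py 10
```

```text
21.2 [481.8  82.2 106.9] [ 2.7 -1.2  5.3]
21.37 [480.7  82.2 104.6] [ 2.8 -0.9  4.3]
21.45 [480.2  82.3 103.5] [ 3.  -1.5  2.8]
21.53 [479.8  82.3 102.8] [ 2.7 -1.   5. ]
21.62 [479.6  82.3 102.2] [ 2.9 -0.4  4.8]
21.7 [479.4  82.4 101.7] [ 2.9 -0.8  5.3]
21.78 [479.3  82.4 101.4] [ 2.9 -0.8  7.5]
21.87 [479.3  82.4 101.2] [ 2.2 -2.  10.2]
```

Firm stop again at about z=101.3. I'll press slightly more and then draw up slowly, to see whether the catch holds.

```bash
python3 -m pendant '[[0,0,0.03,0,0,0,1]]' >/dev/null; python3 ok.py 13
python3 -m pendant '[[0,0,0.02,0,0,0,1]]' >/dev/null; python3 ok.py 13
python3 -m pendant '[[0.02,0.01,-0.08,0,0,0,1],[0.02,0.01,-0.08,0,0,0,1],[0.02,0.01,-0.08,0,0,0,1]]' >/dev/null; python3 ok.py 13
python3 -m pendant '[[0.02,0.01,-0.08,0,0,0,1],[0.02,0.01,-0.08,0,0,0,1],[0.02,0.01,-0.08,0,0,0,1]]' >/dev/null; python3 ok.py 13
python3 -m pendant '[[0,0,-0.08,0,0,0,1],[0,0,-0.08,0,0,0,1],[0,0,-0.08,0,0,0,1]]' >/dev/null; python3 ok.py 13
```

```text
21.95 [479.2  82.4 100.9] [-1.1 -1.5 15.7]
22.03 [479.2  82.4 100.7] [-1.3 -0.6 16.7]
22.28 [480.2  82.4 104.7] [ 2.7 -1.5  4.5]
22.53 [481.   82.4 109.1] [-0.5  0.3  0.1]
22.78 [481.1  82.4 114.1] [0.3 0.4 1. ]
```

Force vanished at the latched height, so the catch holds. I'll withdraw and check.

```bash
python3 -m pendant '[[0,0,-0.5,0,0,0,1],[-0.3,-0.15,-1,0,0,0,1],[-0.6,-0.3,-1,0,0,0,1],[-0.8,-0.4,-1,0,0,0,1],[-0.8,-0.4,-1,0,0,0,1]]' >/dev/null
python3 -m pendant '[[-0.8,-0.4,-1,0,0,0,1],[-0.8,-0.4,-0.5,0,0,0,1],[-0.8,-0.4,0,0,0,0,1],[0,0,0,0,0,0,1],[0,0,0,0,0,0,1]]' >/dev/null
python3 -m pendant '[[0,0,0,0,0,0,1],[0,0,0,0,0,0,1],[0,0,0,0,0,0,1],[0,0,0,0,0,0,1],[0,0,0,0,0,0,1]]'
python3 - <<'E'
from station import ctrl
from h import *
S=ctrl.snapshot("side");T=ctrl.snapshot("top")
a=np.hstack([cv2.resize(T["img"][180:320,170:300],(390,420),interpolation=2),cv2.resize(S["img"][150:350,250:436],(390,420),interpolation=2)])
cv2.imwrite("pics/m4.png",a[...,::-1])
b=blob(S["img"],110,(275,175,310,200));print("patch",b[:3],"was 293.2 186.2")
b=blob(S["img"],110,(352,270,375,308));print("blue",b[:3])
E
```

```text
time: 24.03
tcp_pos: [372.3, 83.5, 233.9]
tcp_rot: [-180.0, 0.0, 25.9]
ft_force: [-0.1, 0.5, -0.4]
finger_gap: -0.1
finger_force: 0.0
patch (np.float64(293.1707317073171), np.float64(186.2439024390244), 164) was 293.2 186.2
blue (np.float64(364.05), np.float64(279.59), 100)
```

View pics/m4.png

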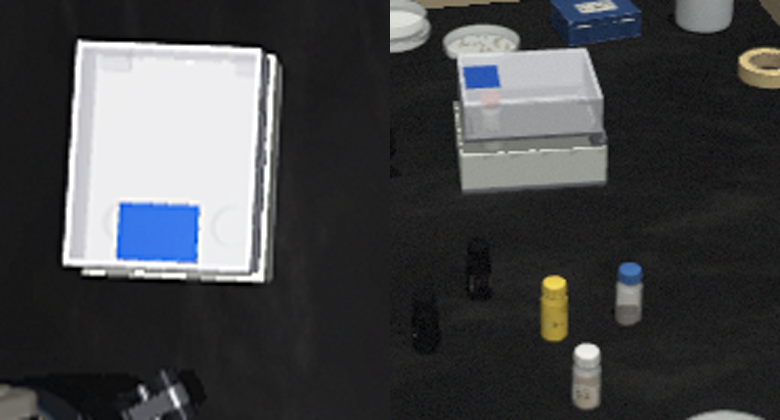

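The hood is latched, with the patch at the same pixel as at the start. The red vial shows through it at crop (490,110), and the white and blue vials have not moved.

```bash
python3 -c "
from station import ctrl
print(ctrl.job_done())"
```

```text
the job is handed in; nothing more can be done
None
```

The job is handed in: the hood opened on one press, the red-capped vial stands in the middle hole, the hood is shut and latched again, and the white- and blue-capped vials stayed where they were; the hand-in returned no verdict.

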